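# Store the dropper bottle in its light-proof can

## Robot

A 6-joint arm with a two-finger parallel gripper is mounted at the origin on a cart in front of the work surface, level with it; the furniture and walls round the work are solid. World frame = base frame: x ahead of the robot, y to its left, z up, the work surface at z = 0. Lengths are in mm, angles in rad, forces in N, time in s.
With the tool pointing down it reaches from about 250 to 775 mm from the base axis. Payload 8.9 kg.
Tool frame: the origin (TCP) lies midway between the tips of the shut fingers; the grasp point (between the pads) lies 19 mm behind it; z points along the fingers, y is the line along which they close (so a half turn about z gives the same grasp; the last joint's range is limited). The gripper opens to 85 mm and grips with 20 to 120 N. Pads are 22 mm wide; open, the fingers measure 114 mm over their backs; the gripper's body (76 mm by 85 mm) begins 54 mm behind the grasp point. The pads swing forward as they close: fully open they stand 13 mm farther back than shut.
Start: joints at [-1.321, 0.291, -0.153, 1.127, 0, 1.431], TCP at [199.018, -485.815, 231.305] pointing down, gripper open.
Joint ranges: [-2.52, 2.52], [-0.91, 1.74], [-1.3, 1.37], [-1.96, 2.02], [-1.52, 1.47], [-3.14, 3.14]. Speed limits (rad/s): [2.22, 2.22, 2.79, 3.14, 3.14, 3.14].

## Interface

Orientations are given as a rotation vector (axis times angle).
In Python, from station import status, cams, workorder gives the robot as it stands. The module is installed in compiled form; this text tells all that it offers.
- The arm moves only by the tool apply_moves, never from a script. Its argument "steps" is a list of rows, each an object of numbers: "dx", "dy", "dz": the shift along the tool's x, y, z in units of 30 mm (1.0 is 30 mm); "turn": the turn about the tool's z in rad; "claw": the closure, from -1 (fully open) to 1 (shut), so that 0 is half open. A call has 1 to 5 rows; each row is the pose to reach, as a shift and turn from the pose commanded when the call began, along the tool's axes at that moment; what a row does not reach only later rows make up. A row lasts 1/8 s, in which the tool goes at most 62.5 mm and 10.7 degrees, less where a joint would pass 70% of its speed; a pose out of reach is approached as far as the arm can. A call with a gripper value outside its range is refused whole. The fingers move at their own pace and stop on an object; "force" is the grip in N (left out, the last holds). Time passes only in rows, so rows that repeat a pose let the fingers close. It gives the time, the measured TCP pose, the force, the opening and the grip force at its end, in the units of the state.
- status.sense(): the state, without advancing time (a new reading comes with each control period).
- cams.snapshot(name): name is "scene" or "top"; returns a dict with "image" (384x512x3 uint8, red, green, blue), "vfov" (degrees; the focal length in pixels is half the picture's height over the tangent of half this angle, whatever the lens; pixels are square), "cx", "cy" (the principal point, pixels), "k1" (the pictures are not rectified: a ray, as slopes to the right and down, at radius r is drawn at 1 + k1 r^2 times it, then the intrinsics apply), "extrinsics" (4x4, takes a point from world to camera coordinates). Camera axes: x right, y up, looking along -z (the intrinsics and any distortion apply to the point x, -y, -z); pixel columns grow to the right and rows downward; lengths in mm; the calibration is good to about 2 mm. A picture is of the moment at which its call begins. There is no depth.
- workorder.close_job(): hands the job in; it is judged then, once.
The state is a dict: "clock": time; "joints": joint angles; "dq": joint speeds; "tau": joint torques, N m; "ee_pos": TCP position; "tcp_rot": TCP orientation; "wrist_force": force on the tool from outside, world axes, zero at the start; "wrist_torque": the same for the moment, N m; "opening": finger opening in mm; "grip_force": force on a finger pad.
Only numpy, scipy, OpenCV 4.12 (cv2) and the standard library are available. Lean on these libraries where they do the work, as an engineer would, in place of code of your own. Each camera call takes 0.05 s, during which the arm holds its last target. There are 200 camera calls.

## Task

Put the small white dropper bottle into the open green can, let go of it, and then close the can with its green, black-knobbed lid so that the lid sits level and fully down on the rim.

Things in the scene. Friction and masses are not known exactly. Their poses are not given: they have to be found in the camera images.
- can: Open round green metal can, standing upright, fixed to the table. Outer diameter 132 mm, inner diameter 124 mm, height 58 mm, floor 4 mm thick (so 54 mm deep), walls 4 mm. Origin: centre of its underside on the table; z up along its axis, rim at z = 58 mm.
- can_lid: The can's loose lid, 120 g, lying right way up: green disc, diameter 144 mm, at z 10 to 14 mm; upright black knob, diameter 24 mm, at z 14 to 44 mm; under the disc a steel plug tapering from diameter 104 mm at the disc to 88 mm at its underside. Origin: centre of the plug's underside, z up. Seated, the disc rests on the rim: origin 48 mm above the can's origin, plug with 10 mm play each side.
- dropper_bottle: Small closed white dropper bottle, rigid, 20 g, standing upright on the table: round body of diameter 20 mm up to a height of 30 mm, with a 12 mm wide nozzle cap above it to 36 mm. Origin: centre of its underside; z up through the cap. Other, larger bottles stand near by. In the can it may stand, lean or lie.
Mind the look-alikes: they are no part of the job. Leave any orange look-alike of the can alone.

How it is judged (in metres and radians):
On the way, in this order (a step that is already met when the one before it is completed fails the run):
1. the dropper bottle lies or stands inside the can, let go (horizontal distance between dropper_bottle and can below 0.062 m and z of dropper_bottle in the frame of can between 0 and 0.045 m and contact force between the fingers and dropper_bottle below 0.05 N), for 0.2 s.
2. the lid sits fully down on the can, let go (horizontal distance between dropper_bottle and can below 0.062 m and z of dropper_bottle in the frame of can between 0 and 0.045 m and horizontal distance between can_lid and can below 0.013 m and z of can_lid in the frame of can between 0.044 and 0.052 m and angle between can_lid's own z axis and vertical below 0.1 rad and contact force between the fingers and can_lid below 0.05 N), for 0.2 s.
At the end, for the whole second after the job is handed in: The bottle is inside the can in any attitude (its origin within 62 mm of the can's axis, 0 to 45 mm above the can's origin); the lid is seated (within 13 mm of the axis, its origin 44 to 52 mm above the can's, level within 0.1 rad) and let go; both at rest (all of step 2 and linear speed of each of can_lid, dropper_bottle below 0.02 m/s); the robot touches nothing.
It also fails if it takes over 59 s, if anything falls off the work surface, if the arm or the gripper's body presses on something with over 40 N, if the wrist force passes 120 N, or if a joint passes its speed limit or range.

## Working session

There is one attempt and no reset: what is moved stays moved. The work goes in short steps, Python scripts to look and compute and a tool call to move; the robot and the scene stay as the last step left them, time stands still between calls to the robot, and variables do not carry over. Pictures are saved under pics/ and viewed, at most 10 in all, crops included, and the job is handed in when it is done.

Besides the shell and the picture viewer there is one more tool, called after ">>>" as name(argument=value, ...) on one line, values as JSON. apply_moves: Moves the arm, as the interface text tells. Its arguments: {"type":"object","properties":{"steps":{"type":"array","items":{"type":"object","properties":{"dx":{"type":"number"},"dy":{"type":"number"},"dz":{"type":"number"},"turn":{"type":"number"},"claw":{"type":"number"}}}},"force":{"type":"number"}},"required":["steps"]}

```bash
mkdir -p pics; cat > h.py <<'E'
import numpy as np, cv2
from station import status, cams, workorder
def snap(n,f=None):
    s=cams.snapshot(n)
    if f: cv2.imwrite('pics/'+f,s['image'][:,:,::-1])
    return s
def ray(s,u,v,z):
    H=s['image'].shape[0]; f=H/2/np.tan(np.radians(s['vfov'])/2)
    K=np.array([[f,0,s['cx']],[0,f,s['cy']],[0,0,1.]])
    p=cv2.undistortPoints(np.array([[[u,v]]],float),K,np.array([s['k1'],0,0,0.]))[0,0]
    E=np.array(s['extrinsics']); R=E[:3,:3]; c=-R.T@E[:3,3]
    d=R.T@np.array([p[0],-p[1],-1]); t=(z-c[2])/d[2]
    return c+t*d
def proj(s,P):
    H=s['image'].shape[0]; f=H/2/np.tan(np.radians(s['vfov'])/2)
    E=np.array(s['extrinsics']); q=E[:3,:3]@np.array(P,float)+E[:3,3]
    x,y=q[0]/-q[2],-q[1]/-q[2]; k=1+s['k1']*(x*x+y*y)
    return s['cx']+f*x*k, s['cy']+f*y*k
E
python3 - <<'E'
from h import *
for n in('scene','top'):
    s=snap(n,n+'0.png'); E=np.array(s['extrinsics']); print(n,s['vfov'],s['k1'],-E[:3,:3].T@E[:3,3])
st=status.sense(); print(st)
E
```

```text
scene 42.060861793587186 -0.08988030870698682 [ 229.77083208  753.40444438 1531.15860499]
top 45.78878590374268 -0.17540102064355606 [ 451.7399576    70.55340829 1184.08609229]
{'clock': 0.1, 'joints': array([-1.32130567e+00,  2.91212525e-01, -1.54019161e-01,  1.12668033e+00,
        1.81180632e-05,  1.43151457e+00]), 'dq': array([ 0.00039769, -0.00292927,  0.00192207,  0.00019856,  0.00367559,
        0.0010679 ]), 'tau': array([ 6.38938072e-04, -5.37976921e+01,  3.31918108e+01,  9.39689315e-03,
       -1.56277802e-04,  1.24957759e-05]), 'ee_pos': array([ 198.92927956, -485.45631366,  230.80748109]), 'tcp_rot': array([-3.08133122e+00, -6.06628279e-01,  6.80817178e-05]), 'wrist_force': array([-0.44657633, -0.47396232, -0.29008824]), 'wrist_torque': array([-0.01954787,  0.01240985,  0.03228123]), 'grip_force': 0.0, 'opening': 85.13628665148083}
```

View pics/top0.png

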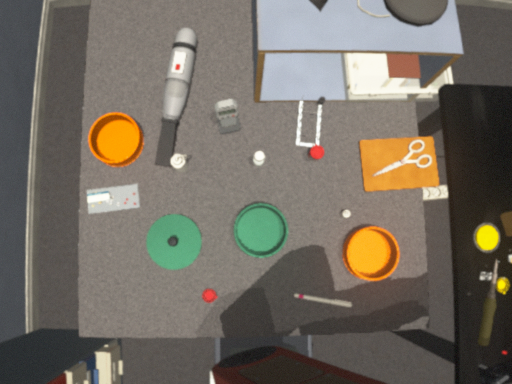

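View pics/scene0.png

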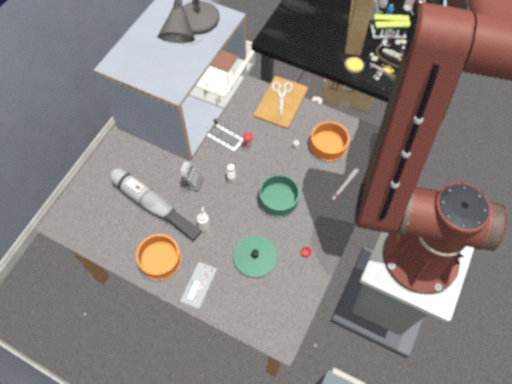

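The top view shows the green can at about (261,230), the lid at (174,242) and the likely dropper at (347,213). The larger white bottles are at (259,158) and (178,161). In the scene view the can is at (279,195), the lid at (255,256) and the dropper at (295,144).

```bash
cat > m.py <<'E'
from h import *
def blobs(s,m,amin):
    n,l,st,c=cv2.connectedComponentsWithStats(m.astype(np.uint8)); return [(c[i],st[i]) for i in range(1,n) if st[i,4]>=amin]
if __name__=='__main__':
    pics={n:snap(n) for n in('top','scene')}
    for n,s in pics.items():
        hsv=cv2.cvtColor(s['image'],cv2.COLOR_RGB2HSV)
        g=(hsv[...,0]>65)&(hsv[...,0]<95)&(hsv[...,1]>90)
        for c,b in blobs(s,g,400):
            x0,y0,w,h,a=b
            cn=cv2.findContours(g[y0:y0+h,x0:x0+w].astype(np.uint8),0,2)[0]
            cn=max(cn,key=len)+np.array([[x0,y0]])
            for z in(14,58):
                P=np.array([ray(s,*q[0],z)[:2] for q in cn],np.float32); (x,y),r=cv2.minEnclosingCircle(P); e=cv2.fitEllipse(P)
                print(n,'green',c.round(1),b,z,(round(x,1),round(y,1),round(r,1)),np.round(e[0],1),np.round(e[1],1))
        w=(hsv[...,1]<50)&(hsv[...,2]>150)
        for c,b in blobs(s,w,15):
            if b[4]<400: print(n,'white',c.round(1),b, ray(s,*c,18)[:2].round(1),ray(s,*c,36)[:2].round(1))
    a=cv2.resize(pics['top']['image'][185:240,310:385],None,fx=5,fy=5,interpolation=2)
    b=cv2.resize(pics['scene']['image'][120:175,260:335],None,fx=5,fy=5,interpolation=2)
    cv2.imwrite('pics/crop.png',np.hstack([a,b])[:,:,::-1])
E
python3 m.py
```

```text
top green [260.1 230. ] [ 235  203   53   54 2183] 14 (509.6, 19.6, 69.2) [509.2  19.9] [134.4 136.6]
top green [260.1 230. ] [ 235  203   53   54 2183] 58 (507.4, 21.6, 66.6) [507.1  21.8] [129.4 131.4]
top green [173.7 241.4] [ 147  215   54   54 2232] 14 (484.3, 243.9, 70.2) [484.4 244.2] [137.5 138.2]
top green [173.7 241.4] [ 147  215   54   54 2232] 58 (483.1, 237.4, 67.6) [483.2 237.6] [132.3 133. ]
top white [185.4  35.5] [176  27  19  17 238] [1050.4  214.2] [1041.2  212. ]
top white [225.3 104.1] [215  98  22  14 203] [846.  105.2] [839.9 104.7]
top white [415.7 155.2] [403 140  28  27 174] [ 698.7 -405.4] [ 694.9 -398. ]
top white [258.8 157.5] [253 150  13  16 169] [698.2  19.6] [694.4  20.4]
top white [178.  160.8] [170 153  17  19 223] [693.8 231.5] [690. 229.]
top white [390.5 166.9] [377 161  25  13  89] [ 667.6 -331.7] [ 664.3 -325.5]
top white [434.7 192.8] [422 185  26  16 318] [ 595.4 -451.7] [ 593.2 -443.6]
top white [ 31.4 212.7] [ 31 206   2  15  22] [563.6 630.1] [561.8 621.4]
top white [346.5 213.4] [342 209  10  10  75] [ 546.3 -205. ] [ 544.8 -200.7]
top wh
[... 1655 characters left out ...]
 ]
scene white [406.1 154. ] [402 152   9   5  29] [ 172.8 -341.4] [ 173.5 -328.4]
scene white [347.4 180.3] [336 168  23  27 132] [ 321.3 -144.1] [ 320.2 -133.4]
scene white [395.1 184.6] [391 182   9   6  28] [ 166.9 -204. ] [ 167.6 -192.6]
scene white [409.9 205.9] [407 197   7  16  44] [  94.1 -149.1] [  95.7 -138.3]
scene white [498.2 221.5] [495 216   8  12  59] [-196.6 -230.9] [-191.5 -219.2]
scene white [443. 253.] [430 248  27   8  64] [-59.1 -36. ] [-55.7 -26.7]
scene white [330.2 262.3] [325 257  12  14  70] [257.3 159.4] [257.  166.5]
scene white [391.4 266.2] [388 263   8   7  42] [77.3 82.8] [79.2 90.8]
scene white [408.4 338.9] [398 322  23  32 333] [-48.8 276. ] [-45.5 281.7]
```

View pics/crop.png

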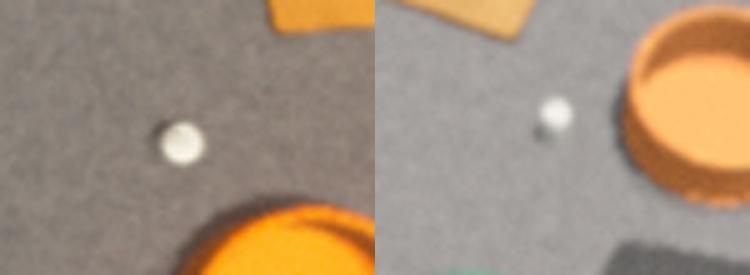

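The left half (top view) shows a round white object about 24 mm wide, and the right half shows it in the scene view. It looks more like a knob or ball than a bottle, so I'll compare it with the other white objects.

```bash
python3 - <<'E'
from h import *
t=snap('top');s=snap('scene')
def c(p,u,v): return cv2.resize(p['image'][v-20:v+20,u-20:u+20],(260,260),interpolation=2)
A=np.hstack([c(t,347,213),c(t,259,158),c(t,178,161)])
B=np.hstack([c(s,295,144),c(s,231,173),c(s,203,219)])
cv2.imwrite('pics/c2.png',np.vstack([A,B])[:,:,::-1])
for u,v in((295,144),(231,178),(203,226)): print(ray(s,u,v,0)[:2],ray(s,u,v,30)[:2])
for p in((546,-203,0),(546,-203,36),(697,19,0),(697,19,36)): print(proj(s,p))
E
```

```text
[ 549.96010525 -208.42744471] [ 543.68663484 -189.58226657]
[690.48549421  23.50730845] [681.45870899  37.80818754]
[686.61540052 228.55072775] [677.66444207 238.83418986]
(np.float64(295.3629348130564), np.float64(145.52672221769905))
(np.float64(296.10479750186164), np.float64(140.03925430549327))
(np.float64(229.98015412548693), np.float64(176.27307633477133))
(np.float64(229.5592351762934), np.float64(171.14967864503296))
```

View pics/c2.png

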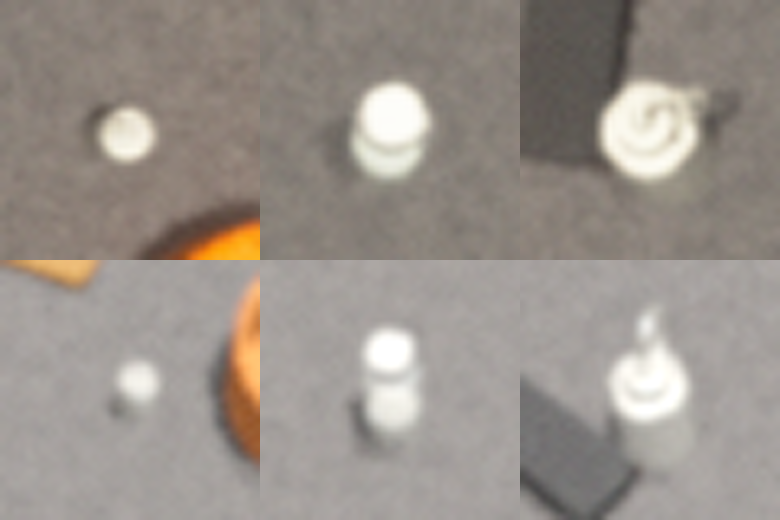

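The first object is the smallest, with a bright top over a short body, so it is the dropper, at about (546, -204). The other two are the larger bottles. The tool's closing axis already suits this grasp, so I'll move over it.

>>> apply_moves(steps=[{"dx":2,"dy":-0.6},{"dx":4,"dy":-1.2},{"dx":6,"dy":-1.8},{"dx":8,"dy":-2.4,"dz":1},{"dx":10,"dy":-3,"dz":2}])

```text
schema error: expected keys dx, dy, dz, turn, claw
```

```bash
cat > d.py <<'E'
import sys
from h import *
from scipy.spatial.transform import Rotation as R
s=status.sense(); r=R.from_rotvec(s['tcp_rot']).as_matrix()
print(round(s['clock'],2),s['ee_pos'].round(1),'open',round(s['opening'],1),'grip',round(s['grip_force'],2),'wf',s['wrist_force'].round(1),'y',r[:,1].round(3),'z',r[:,2].round(3))
if len(sys.argv)>3: print('d/30',(r.T@(np.array(sys.argv[1:4],float)-s['ee_pos'])/30).round(2))
E
python3 d.py 546 -204 100
```

```text
0.3 [ 199.  -485.7  231.1] open 85.1 grip 0.0 wf [0.  0.1 0.3] y [ 0.379 -0.925 -0.   ] z [-0.  0. -1.]
d/30 [14.26 -4.3   4.37]
```

>>> apply_moves(steps=[{"dx":2,"dy":-0.6,"dz":0,"turn":0,"claw":-1},{"dx":4,"dy":-1.2,"dz":0,"turn":0,"claw":-1},{"dx":6,"dy":-1.8,"dz":0,"turn":0,"claw":-1},{"dx":8,"dy":-2.4,"dz":1,"turn":0,"claw":-1},{"dx":10,"dy":-3,"dz":2,"turn":0,"claw":-1}])

```text
clock: 0.92
ee_pos: [434.1, -295.8, 177.2]
tcp_rot: [3.081, 0.607, 0.001]
wrist_force: [0.3, -1.1, 0.5]
opening: 85.2
grip_force: 0.0
```

```bash
python3 d.py 546 -204 100
```

```text
0.93 [ 434.1 -295.8  177.2] open 85.2 grip 0.0 wf [ 0.3 -1.1  0.5] y [ 0.379 -0.925  0.001] z [ 0.001 -0.001 -1.   ]
d/30 [ 4.61 -1.42  2.57]
```

>>> apply_moves(steps=[{"dx":2,"dy":-0.6,"dz":1,"turn":0,"claw":-0.6},{"dx":4,"dy":-1.2,"dz":2,"turn":0,"claw":-0.4},{"dx":4.26,"dy":-1.3,"dz":2.4,"turn":0,"claw":-0.4},{"dx":4.26,"dy":-1.3,"dz":2.4,"turn":0,"claw":-0.4},{"dx":4.26,"dy":-1.3,"dz":2.4,"turn":0,"claw":-0.4}])

```text
clock: 1.55
ee_pos: [535.5, -213.4, 106.1]
tcp_rot: [3.082, 0.605, -0.0]
wrist_force: [-0.5, 0.6, 0.6]
opening: 59.6
grip_force: 0.0
```

```bash
python3 d.py 546 -204 4; python3 - <<'E'
from h import *
t=snap('top');s=snap('scene')
def c(p,u,v): return cv2.resize(p['image'][v-40:v+40,u-40:u+40],(390,390),interpolation=2)
cv2.imwrite('pics/c3.png',np.hstack([c(t,347,213),c(s,296,140)])[:,:,::-1])
E
```

```text
1.55 [ 535.5 -213.4  106.1] open 59.6 grip 0.0 wf [-0.5  0.6  0.6] y [ 0.378 -0.926  0.001] z [ 0.    -0.001 -1.   ]
d/30 [ 0.44 -0.16  3.4 ]
```

View pics/c3.png

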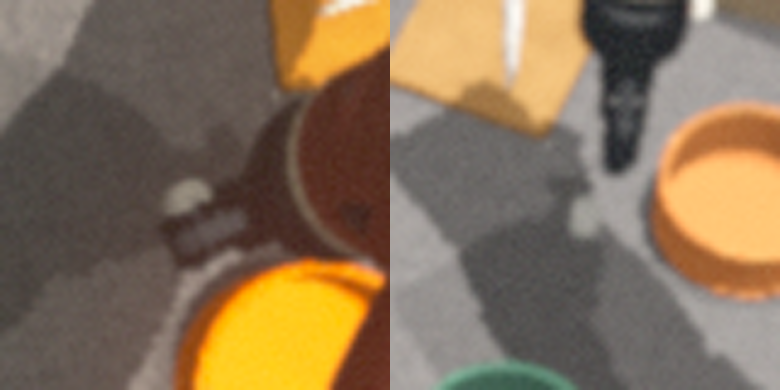

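The bottle, in shadow, sits next to the gripper: beside the finger in the top crop at (188,197), and standing at (585,215) in the scene crop. The arm is still about 14 mm short, so I'll let it settle while lowering partway.

>>> apply_moves(steps=[{"dx":0,"dy":0,"dz":0.5,"turn":0,"claw":-0.4},{"dx":0,"dy":0,"dz":1,"turn":0,"claw":-0.4},{"dx":0,"dy":0,"dz":1,"turn":0,"claw":-0.4},{"dx":0,"dy":0,"dz":1,"turn":0,"claw":-0.4}])

```text
clock: 2.15
ee_pos: [535.9, -212.4, 75.3]
tcp_rot: [-3.082, -0.607, 0.0]
wrist_force: [0.4, -0.4, -0.6]
opening: 60.0
grip_force: 0.0
```

```bash
python3 d.py 546 -204 4
```

```text
2.15 [ 535.9 -212.4   75.3] open 60.0 grip 0.0 wf [ 0.4 -0.4 -0.6] y [ 0.379 -0.925 -0.   ] z [-0.  0. -1.]
d/30 [ 0.42 -0.13  2.38]
```

>>> apply_moves(steps=[{"dx":0.42,"dy":-0.13,"dz":0,"turn":0,"claw":-0.4},{"dx":0.42,"dy":-0.13,"dz":0.8,"turn":0,"claw":-0.4},{"dx":0.42,"dy":-0.13,"dz":1.6,"turn":0,"claw":-0.4},{"dx":0.42,"dy":-0.13,"dz":2.35,"turn":0,"claw":-0.4},{"dx":0.42,"dy":-0.13,"dz":2.35,"turn":0,"claw":-0.4}])

```text
clock: 2.78
ee_pos: [545.7, -203.0, 3.9]
tcp_rot: [-3.081, -0.607, 0.003]
wrist_force: [0.5, -0.7, 0.6]
opening: 59.5
grip_force: 0.0
```

>>> apply_moves(force=20, steps=[{"dx":0,"dy":0,"dz":0,"turn":0,"claw":0.2},{"dx":0,"dy":0,"dz":0,"turn":0,"claw":0.6},{"dx":0,"dy":0,"dz":0,"turn":0,"claw":0.8},{"dx":0,"dy":0,"dz":0,"turn":0,"claw":0.8},{"dx":0,"dy":0,"dz":0,"turn":0,"claw":0.8}])

```text
clock: 3.4
ee_pos: [547.0, -204.2, 6.1]
tcp_rot: [3.081, 0.607, 0.003]
wrist_force: [0.7, 1.2, 7.1]
opening: 19.0
grip_force: 20.3
```

```bash
python3 d.py 546 -204 4
```

```text
3.4 [ 547.  -204.2    6.1] open 19.0 grip 20.25 wf [0.7 1.2 7.1] y [ 0.379 -0.925  0.001] z [ 0.002 -0.001 -1.   ]
d/30 [-0.03 -0.02  0.07]
```

Gripped with the opening at 19 mm. Lifting.

>>> apply_moves(steps=[{"dx":0,"dy":0,"dz":-1,"turn":0,"claw":0.8},{"dx":0,"dy":0,"dz":-2,"turn":0,"claw":0.8},{"dx":0,"dy":0,"dz":-3,"turn":0,"claw":0.8},{"dx":0,"dy":0,"dz":-4,"turn":0,"claw":0.8},{"dx":0,"dy":0,"dz":-4,"turn":0,"claw":0.8}])

```text
clock: 4.03
ee_pos: [547.7, -204.8, 127.6]
tcp_rot: [3.08, 0.606, 0.006]
wrist_force: [0.5, -0.3, -0.6]
opening: 19.3
grip_force: 19.8
```

```bash
python3 d.py 507.5 21 120
```

```text
4.03 [ 547.7 -204.8  127.6] open 19.3 grip 19.77 wf [ 0.5 -0.3 -0.6] y [ 0.379 -0.925  0.004] z [ 0.004 -0.002 -1.   ]
d/30 [ 1.61 -7.47  0.23]
```

>>> apply_moves(steps=[{"dx":0.4,"dy":-1.7,"dz":0,"turn":0,"claw":0.8},{"dx":0.8,"dy":-3.4,"dz":0,"turn":0,"claw":0.8},{"dx":1.2,"dy":-5.2,"dz":0,"turn":0,"claw":0.8},{"dx":1.6,"dy":-7.45,"dz":0,"turn":0,"claw":0.8},{"dx":1.6,"dy":-7.45,"dz":0,"turn":0,"claw":0.8}])

```text
clock: 4.65
ee_pos: [503.9, 24.4, 124.3]
tcp_rot: [-3.08, -0.613, 0.003]
wrist_force: [-0.8, -0.6, -0.4]
opening: 19.1
grip_force: 19.8
```

>>> apply_moves(steps=[{"dx":0,"dy":0,"dz":0,"turn":0,"claw":0.8},{"dx":0,"dy":0,"dz":0,"turn":0,"claw":0.8}])

```text
clock: 4.9
ee_pos: [506.1, 19.9, 124.7]
tcp_rot: [3.083, 0.605, -0.0]
wrist_force: [-0.0, -0.1, -0.8]
opening: 19.2
grip_force: 19.8
```

```bash
python3 d.py 507.5 21 14; python3 -c "
from h import *
snap('scene','s4.png')"
```

```text
4.9 [506.1  19.9 124.7] open 19.2 grip 19.83 wf [-0.  -0.1 -0.8] y [ 0.378 -0.926  0.   ] z [-0. -0. -1.]
d/30 [ 0.06 -0.02  3.69]
```

View pics/s4.png

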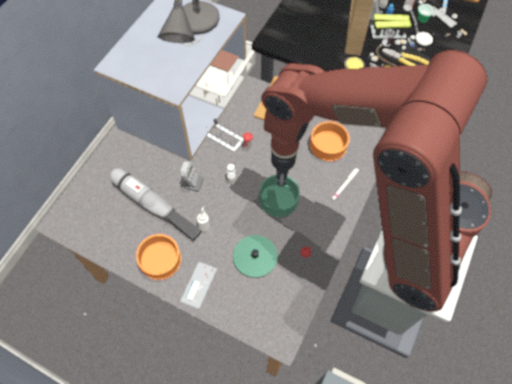

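The gripper is over the green can at (281,183), and the dropper is gone from its old spot at (295,144). Lowering into the can.

>>> apply_moves(steps=[{"dx":0,"dy":0,"dz":1,"turn":0,"claw":0.8},{"dx":0,"dy":0,"dz":2,"turn":0,"claw":0.8},{"dx":0,"dy":0,"dz":3,"turn":0,"claw":0.8},{"dx":0,"dy":0,"dz":3.7,"turn":0,"claw":0.8},{"dx":0,"dy":0,"dz":3.7,"turn":0,"claw":0.8}])

```text
clock: 5.58
ee_pos: [504.7, 20.1, 12.7]
tcp_rot: [-3.082, -0.604, 0.005]
wrist_force: [0.3, 0.5, 0.6]
opening: 18.9
grip_force: 19.8
```

>>> apply_moves(steps=[{"dx":0,"dy":0,"dz":0,"turn":0,"claw":0.4},{"dx":0,"dy":0,"dz":0,"turn":0,"claw":0},{"dx":0,"dy":0,"dz":0,"turn":0,"claw":0}])

```text
clock: 5.95
ee_pos: [506.4, 20.9, 14.7]
tcp_rot: [3.082, 0.607, 0.002]
wrist_force: [-0.6, -0.5, -0.8]
opening: 42.6
grip_force: 0.0
```

>>> apply_moves(steps=[{"dx":0,"dy":0,"dz":-0.7,"turn":0,"claw":0},{"dx":0,"dy":0,"dz":-1.4,"turn":0,"claw":0},{"dx":0,"dy":0,"dz":-2.8,"turn":0,"claw":0},{"dx":0,"dy":0,"dz":-4.2,"turn":0,"claw":0},{"dx":0,"dy":0,"dz":-4.2,"turn":0,"claw":0}])

```text
clock: 6.58
ee_pos: [508.2, 20.9, 143.3]
tcp_rot: [3.08, 0.607, 0.01]
wrist_force: [0.6, -0.2, -0.5]
opening: 43.0
grip_force: 0.0
```

```bash
python3 d.py 484.4 244 140
```

```text
6.58 [508.2  20.9 143.3] open 43.0 grip 0.0 wf [ 0.6 -0.2 -0.5] y [ 0.379 -0.925  0.003] z [ 0.006 -0.001 -1.   ]
d/30 [ 2.09 -7.18  0.1 ]
```

>>> apply_moves(steps=[{"dx":0.5,"dy":-1.8,"dz":0,"turn":0,"claw":0},{"dx":1,"dy":-3.6,"dz":0,"turn":0,"claw":0},{"dx":1.5,"dy":-5.4,"dz":0,"turn":0,"claw":0},{"dx":2.09,"dy":-7.18,"dz":0,"turn":0,"claw":0},{"dx":2.09,"dy":-7.18,"dz":0,"turn":0,"claw":0}])

```text
clock: 7.2
ee_pos: [481.1, 247.3, 139.2]
tcp_rot: [-3.08, -0.614, 0.001]
wrist_force: [0.3, -0.9, -0.1]
opening: 42.6
grip_force: 0.0
```

>>> apply_moves(steps=[{"dx":0,"dy":0,"dz":1,"turn":0,"claw":0},{"dx":0,"dy":0,"dz":2,"turn":0,"claw":0},{"dx":0,"dy":0,"dz":2,"turn":0,"claw":0}])

```text
clock: 7.58
ee_pos: [480.3, 242.6, 77.9]
tcp_rot: [3.082, 0.606, -0.008]
wrist_force: [-0.7, -0.3, -0.3]
opening: 42.8
grip_force: 0.0
```

```bash
python3 d.py 484.4 244 19; python3 - <<'E'
from h import *
t=snap('top');s=snap('scene')
def c(p,u,v): return cv2.resize(p['image'][v-40:v+40,u-40:u+40],(390,390),interpolation=2)
cv2.imwrite('pics/c5.png',np.hstack([c(t,261,230),c(s,255,250)])[:,:,::-1])
E
```

```text
7.58 [480.3 242.6  77.9] open 42.8 grip 0.0 wf [-0.7 -0.3 -0.3] y [ 0.378 -0.926 -0.   ] z [-0.005 -0.002 -1.   ]
d/30 [0.16 0.01 1.96]
```

View pics/c5.png

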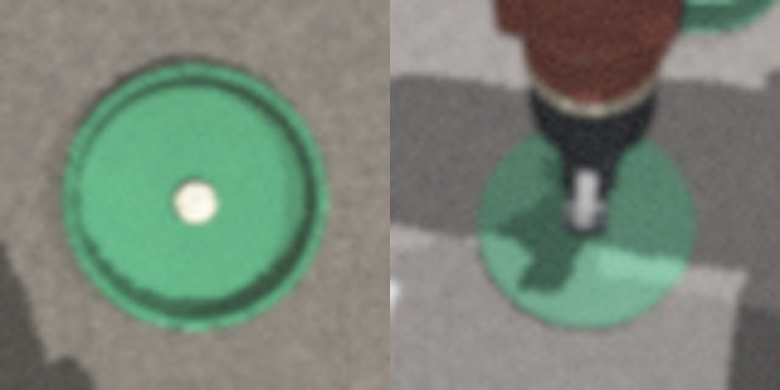

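The left crop shows the bottle standing in the middle of the can at (196,203). The right crop shows the gripper over the lid's knob at (587,210). Lowering onto the knob.

>>> apply_moves(steps=[{"dx":0.08,"dy":0,"dz":0,"turn":0,"claw":0},{"dx":0.08,"dy":0,"dz":0.7,"turn":0,"claw":0},{"dx":0.08,"dy":0,"dz":1.4,"turn":0,"claw":0},{"dx":0.08,"dy":0,"dz":1.9,"turn":0,"claw":0},{"dx":0.08,"dy":0,"dz":1.9,"turn":0,"claw":0}])

```text
clock: 8.3
ee_pos: [484.1, 244.9, 22.6]
tcp_rot: [3.082, 0.607, -0.002]
wrist_force: [-0.2, 0.5, 0.7]
opening: 42.7
grip_force: 0.0
```

>>> apply_moves(force=50, steps=[{"dx":0,"dy":0,"dz":0,"turn":0,"claw":0.2},{"dx":0,"dy":0,"dz":0,"turn":0,"claw":0.5},{"dx":0,"dy":0,"dz":0,"turn":0,"claw":0.8},{"dx":0,"dy":0,"dz":0,"turn":0,"claw":0.8}])

```text
clock: 8.8
ee_pos: [485.1, 245.3, 24.1]
tcp_rot: [-3.082, -0.607, -0.003]
wrist_force: [-1.4, -0.4, 5.2]
opening: 22.2
grip_force: 48.7
```

```bash
python3 d.py 484.4 244 120
```

```text
8.8 [485.1 245.3  24.1] open 22.2 grip 48.72 wf [-1.4 -0.4  5.2] y [ 0.379 -0.925  0.   ] z [ 0.002  0.001 -1.   ]
d/30 [-0.03  0.03 -3.2 ]
```

>>> apply_moves(steps=[{"dx":0,"dy":0,"dz":-1,"turn":0,"claw":0.8},{"dx":0,"dy":0,"dz":-2,"turn":0,"claw":0.8},{"dx":0,"dy":0,"dz":-3,"turn":0,"claw":0.8},{"dx":0,"dy":0,"dz":-4,"turn":0,"claw":0.8},{"dx":0,"dy":0,"dz":-4,"turn":0,"claw":0.8}])

```text
clock: 9.43
ee_pos: [486.0, 245.6, 145.4]
tcp_rot: [-3.082, -0.607, -0.007]
wrist_force: [0.1, 0.1, -1.7]
opening: 21.8
grip_force: 49.6
```

```bash
python3 d.py 507 21 142; python3 m.py | grep green
```

```text
9.43 [486.  245.6 145.4] open 21.8 grip 49.56 wf [ 0.1  0.1 -1.7] y [ 0.379 -0.925  0.   ] z [ 0.004  0.002 -1.   ]
d/30 [-2.19  7.19  0.11]
top green [259.7 229.7] [ 234  204   54   53 2050] 14 (509.3, 19.7, 68.9) [509.3  19.9] [134.2 136. ]
top green [259.7 229.7] [ 234  204   54   53 2050] 58 (507.1, 21.6, 66.4) [507.1  21.8] [129.1 130.9]
top green [178.7 241.3] [ 156  210   40   60 1074] 14 (489.9, 259.8, 76.5) [491.8 243.2] [100.6 146.5]
top green [178.7 241.3] [ 156  210   40   60 1074] 58 (488.5, 252.7, 73.6) [490.3 236.7] [ 96.8 141. ]
```

Lid lifted: the wrist carries its weight. Moving over the can at (507, 21.7).

>>> apply_moves(steps=[{"dx":-0.5,"dy":1.6,"dz":0,"turn":0,"claw":0.8},{"dx":-1,"dy":3.2,"dz":0,"turn":0,"claw":0.8},{"dx":-1.5,"dy":4.9,"dz":0,"turn":0,"claw":0.8},{"dx":-2.0,"dy":6.5,"dz":0,"turn":0,"claw":0.8},{"dx":-2.19,"dy":7.19,"dz":0,"turn":0,"claw":0.8}])

```text
clock: 10.15
ee_pos: [504.6, 18.1, 141.7]
tcp_rot: [-3.083, -0.603, 0.003]
wrist_force: [1.0, 0.8, -1.0]
opening: 21.8
grip_force: 49.7
```

>>> apply_moves(steps=[{"dx":0,"dy":0,"dz":0,"turn":0,"claw":0.8},{"dx":0,"dy":0,"dz":0.5,"turn":0,"claw":0.8},{"dx":0,"dy":0,"dz":1,"turn":0,"claw":0.8},{"dx":0,"dy":0,"dz":1,"turn":0,"claw":0.8}])

```text
clock: 10.65
ee_pos: [503.9, 21.4, 111.1]
tcp_rot: [-3.081, -0.609, 0.005]
wrist_force: [0.1, 0.8, -2.4]
opening: 21.9
grip_force: 49.7
```

```bash
python3 d.py 507.5 22 72; python3 - <<'E'
from h import *
t=snap('top');s=snap('scene')
def c(p,u,v): return cv2.resize(p['image'][v-40:v+40,u-40:u+40],(390,390),interpolation=2)
cv2.imwrite('pics/c6.png',np.hstack([c(t,261,230),c(s,279,195)])[:,:,::-1])
E
```

```text
10.65 [503.9  21.4 111.1] open 21.9 grip 49.7 wf [ 0.1  0.8 -2.4] y [ 0.38  -0.925 -0.002] z [-0.003  0.    -1.   ]
d/30 [0.12 0.03 1.3 ]
```

View pics/c6.png

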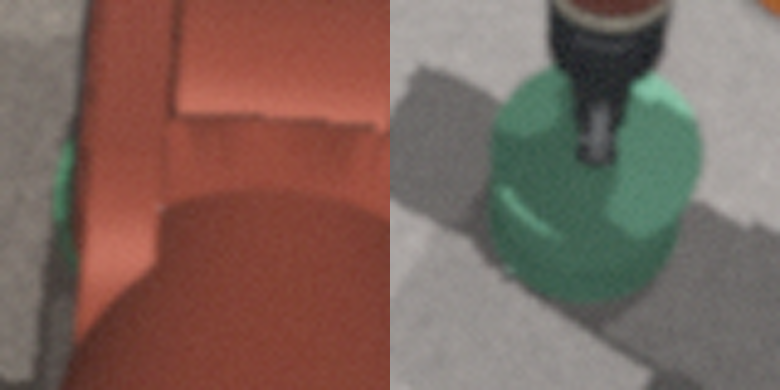

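The right crop shows the lid held level just above the can, its disc centred near (595,155) with the can's wall below it. Lowering.

>>> apply_moves(steps=[{"dx":0.08,"dy":0.03,"dz":0.3,"turn":0,"claw":0.8},{"dx":0.08,"dy":0.03,"dz":0.6,"turn":0,"claw":0.8},{"dx":0.08,"dy":0.03,"dz":0.9,"turn":0,"claw":0.8},{"dx":0.08,"dy":0.03,"dz":1.2,"turn":0,"claw":0.8},{"dx":0.08,"dy":0.03,"dz":1.2,"turn":0,"claw":0.8}])

```text
clock: 11.38
ee_pos: [507.3, 20.6, 76.1]
tcp_rot: [-3.082, -0.607, 0.002]
wrist_force: [0.1, -0.7, -1.8]
opening: 21.9
grip_force: 49.7
```

```bash
python3 d.py 507.5 22 72
```

```text
11.38 [507.3  20.6  76.1] open 21.9 grip 49.69 wf [ 0.1 -0.7 -1.8] y [ 0.379 -0.925 -0.001] z [-0.002  0.    -1.   ]
d/30 [ 0.02 -0.04  0.14]
```

>>> apply_moves(steps=[{"dx":0,"dy":0,"dz":0.08,"turn":0,"claw":0.8},{"dx":0,"dy":0,"dz":0.13,"turn":0,"claw":0.8},{"dx":0,"dy":0,"dz":0.13,"turn":0,"claw":0.8}])

```text
clock: 11.75
ee_pos: [508.0, 20.6, 73.1]
tcp_rot: [3.082, 0.607, 0.0]
wrist_force: [-0.5, 0.5, -2.0]
opening: 21.7
grip_force: 49.7
```

```bash
python3 d.py 507.5 22 72
```

```text
11.75 [508.   20.6  73.1] open 21.7 grip 49.7 wf [-0.5  0.5 -2. ] y [ 0.379 -0.925  0.   ] z [ 0. -0. -1.]
d/30 [ 0.   -0.05  0.04]
```

>>> apply_moves(steps=[{"dx":0,"dy":0,"dz":0.05,"turn":0,"claw":0.8},{"dx":0,"dy":0,"dz":0.05,"turn":0,"claw":0.3},{"dx":0,"dy":0,"dz":0.05,"turn":0,"claw":0},{"dx":0,"dy":0,"dz":0.05,"turn":0,"claw":0},{"dx":0,"dy":0,"dz":0,"turn":0,"claw":0}])

```text
clock: 12.38
ee_pos: [507.9, 20.6, 73.1]
tcp_rot: [-3.082, -0.607, 0.0]
wrist_force: [-0.8, -0.3, -0.2]
opening: 42.5
grip_force: 0.0
```

>>> apply_moves(steps=[{"dx":0,"dy":0,"dz":-0.7,"turn":0,"claw":0},{"dx":0,"dy":0,"dz":-1.6,"turn":0,"claw":0},{"dx":0,"dy":0,"dz":-3,"turn":0,"claw":0},{"dx":0,"dy":-1,"dz":-4,"turn":0,"claw":0},{"dx":0,"dy":-2.5,"dz":-4,"turn":0,"claw":0}])

```text
clock: 13.0
ee_pos: [481.2, 90.2, 195.5]
tcp_rot: [3.082, 0.604, 0.008]
wrist_force: [0.4, 0.2, -0.5]
opening: 42.6
grip_force: 0.0
```

>>> apply_moves(steps=[{"dx":0,"dy":-2,"dz":0,"turn":0,"claw":0},{"dx":0,"dy":-4,"dz":0,"turn":0,"claw":0},{"dx":0,"dy":-6,"dz":0,"turn":0,"claw":0},{"dx":0,"dy":-6,"dz":0,"turn":0,"claw":0},{"dx":0,"dy":-6,"dz":0,"turn":0,"claw":0}])

```text
clock: 13.62
ee_pos: [413.1, 252.1, 193.1]
tcp_rot: [-3.077, -0.615, 0.001]
wrist_force: [-0.1, 0.1, 0.3]
opening: 42.5
grip_force: 0.0
```

```bash
python3 d.py; sed -i 's/(14,58)/(58,62)/' m.py; python3 m.py | grep green; python3 - <<'E'
from h import *
t=snap('top');s=snap('scene')
def c(p,u,v): return cv2.resize(p['image'][v-40:v+40,u-40:u+40],(390,390),interpolation=2)
cv2.imwrite('pics/c7.png',np.hstack([c(t,261,230),c(s,279,195)])[:,:,::-1])
E
```

```text
13.62 [413.1 252.1 193.1] open 42.5 grip 0.0 wf [-0.1  0.1  0.3] y [ 0.385 -0.923 -0.004] z [-0.001  0.003 -1.   ]
top green [261.3 229.7] [ 233  201   57   58 2471] 58 (508.1, 19.1, 71.2) [507.9  19.7] [138.2 140. ]
top green [261.3 229.7] [ 233  201   57   58 2471] 62 (507.9, 19.2, 70.9) [507.7  19.9] [137.7 139.5]
```

View pics/c7.png

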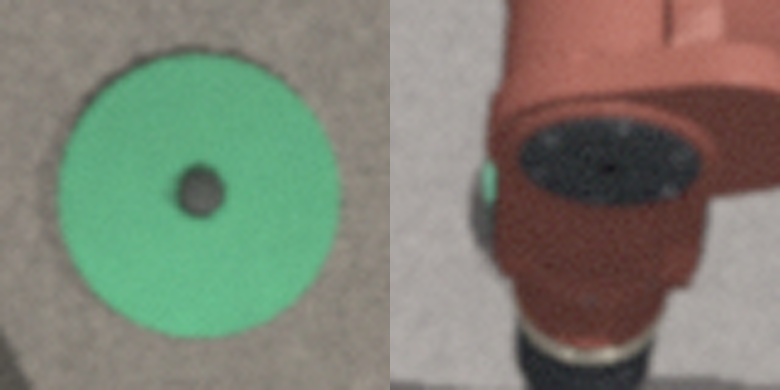

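The left crop shows the lid centred on the can, level, within 3 mm of the axis, with the arm clear. I'll let the arm settle and hand in.

>>> apply_moves(steps=[{"dx":0,"dy":0,"dz":0,"turn":0,"claw":0},{"dx":0,"dy":0,"dz":0,"turn":0,"claw":0},{"dx":0,"dy":0,"dz":0,"turn":0,"claw":0}])

```text
clock: 14.2
ee_pos: [413.2, 252.0, 193.1]
tcp_rot: [-3.077, -0.615, 0.001]
wrist_force: [-0.9, 0.0, -0.3]
opening: 42.8
grip_force: 0.0
```

```bash
python3 -c "
from h import *
print(workorder.close_job())"
```

```text
the job is handed in; nothing more can be done
None
```

I put the dropper bottle in the green can, set the lid on the rim (it looks level and within about 3 mm of the can's axis in the top view), and handed the job in at about 14 s; no verdict came back.

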